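Lock the microtome handwheel

ROBOT

A 6-joint arm with a two-finger parallel gripper is mounted at the origin on the work surface. World frame = base frame: x ahead of the robot, y to its left, z up, the work surface at z = 0. Lengths are in m, angles in rad, forces in N, time in s.
With the tool pointing down it reaches from about 0.275 to 0.875 m from the base axis. Payload 12.5 kg.
Tool frame: the origin (TCP) lies at the very end of the fingers, on their centre line; the grasp point (between the pads) lies 19 mm behind it; x points along the fingers, y is the direction in which the jaws open and shut, and the axes are right-handed (so a half turn about x gives the same grasp; the last joint's range is limited). The gripper opens to 85 mm and grips with 20 to 120 N. Pads are 22 mm wide; open, the fingers measure 114 mm over their backs; the gripper's body (76 mm by 85 mm) begins 54 mm behind the grasp point. The pads swing forward as they close: fully open they stand 13 mm farther back than shut.
Start: joints at [-1.395, 0.351, 1.652, -0, 1.139, -0.085], TCP at [0.142, -0.531, 0.231] pointing down, gripper open.
Joint ranges: [-2.75, 2.75], [-0.79, 2.1], [0.01, 2.65], [-1.57, 4.71], [0.07, 3.14], [-2.87, 2.87]. Speed limits (rad/s): [2.22, 2.22, 2.79, 3.14, 3.14, 3.14].

INTERFACE

Orientations are given as a 3x3 rotation matrix whose columns are the frame's x, y, z axes.
In Python, from bench import manip gives the robot as it stands. Calls block until the motion is done:
- manip.move_ptp(position, orientation): joint-space move of the TCP to a pose.
- manip.move_l(position, attitude=None, max_speed=0.15): straight line of the TCP; attitude=None keeps the orientation; max_speed is the mean speed in m/s.
- manip.move_j(angles): joint-space move.
- manip.set_gripper(opening, effort=None): opening from 0.0 (shut) to 1.0 (fully open); effort is the grip in N (None keeps the last); returns when the fingers have stopped.
- manip.dwell(seconds).
- manip.inverse_kinematics(position, orientation): joint angles nearest the present ones, or None.
- manip.grab_frame(name): name is "scene" or "top"; returns (picture, depth): 480x640x3 uint8, red, green, blue; 480x640 float32, m along the optical axis (not along the pixel's ray), 0 where there is no reading.
- manip.get_calibration(name): a dict with "camera_matrix" (3x3 intrinsics, pixels), "k1" (the pictures are not rectified: a ray, as slopes to the right and down, at radius r is drawn at 1 + k1 r^2 times it, then the intrinsics apply), "R" (3x3) and "t" (3): a world point X has camera coordinates R X + t. Camera axes: x right, y down, z forward; pixel columns grow to the right and rows downward; lengths in m; the calibration is good to about 2 mm. A picture is of the moment at which its call begins. get_calibration takes no time and is no camera call.
A pose or a line that the arm cannot do raises manip.Unreachable and nothing moves.
- manip.sign_off(): hands the job in, once; it reports no verdict.
Trained networks look in the newest picture that a camera, given by its name, has taken for a name from the list of things; names that differ only in an ending like _2 or _b are one class to them, and where a whole thing is asked for, a point or a joint stands for the part that bears it (a point fixed in the world has none). Each returns a list of dicts, best first, with "confidence" (0 to 1); they miss things now and then, are a little off and sometimes report something else, mostly with a low value. They report only what shows in the picture. A call takes as long as a camera call.
- manip.look_for(camera, name): "at" ([x, y, z] in m, in world coordinates, good to about 4 mm: the middle of the surface that is visible of it).
Readings, each from a call of its own:
- manip.current_time(): time.
- manip.current_qpos(): joint angles.
- manip.current_joint_vel(): joint speeds.
- manip.current_joint_torque(): joint torques, N m.
- manip.current_ee_pos(): TCP position.
- manip.current_tcp_rot(): TCP orientation.
- manip.current_force(): force on the tool from outside, world axes, zero at the start.
- manip.current_ft_torque(): the same for the moment, N m.
- manip.current_grip_width(): opening from 0.0 (shut) to 1.0 (fully open).
Only numpy, scipy, OpenCV 4.12 (cv2) and the standard library are available. Lean on these libraries where they do the work, as an engineer would, in place of code of your own. Each camera call takes 0.05 s, during which the arm holds its last target.

TASK

Make the rotary microtome safe: push its handwheel round until the notch in the wheel's rim lines up with the locking bolt on top of the casing, then push the bolt all the way home through the notch. Keep off the knife holder, and leave the loose things on the bench and on top of the machine where they are.

Things in the scene. Friction and masses are not known exactly. Their poses are not given: they have to be found in the camera images.
- microtome: Bench microtome, fixed, white on a dark base. Origin on the bench straight under the handwheel's centre. Its x axis points from the machine's front (knife side) to its back, roughly away from the robot; y along the wheel's shaft, from the wheel into the machine; z up. All mm below are in this frame. Base plate x -200..200, y 30..400, up to z 38. Free space on the wheel's outer (-y) side.
- casing_top (a point): Point at (0, 75, 195) mm on top of the ridge (x -32..32, y 22..170, top at z 195) that carries the locking bolt. The ridge stands on the drive casing: x -90..100, same y, top at z 165. Beyond it the main housing: x -30..180, y 165..375, top at z 255 with a 6 mm tray lip.
- wheel_centre (a point): Centre of the handwheel, at (0, 0, 135) mm: a grey upright disc 170 mm across, 18 mm thick (y -9..9), on a shaft along y. One notch in its rim, right through the thickness, 20 mm wide and 23 mm deep (62 to 85 mm from the centre). The crank handle is at the same angle as the notch.
- handwheel (a joint): Angle a of the wheel, rad. 0: notch and handle straight up, notch in line with the bolt. Positive: the top has moved to +x. The handle's axis is at x = 50 sin a, z = 135 + 50 cos a (mm). It starts leaning to the machine's front, a = -1.0 to -0.4. Balanced, stays where it is left; friction about 0.13 N m, so 3 to 6 N of level push on the handle turn it.
- handle_mid (a point): Point on the crank handle's axis at y -52 mm, moves with the wheel. The handle is a black sleeve 24 mm thick along y, from y -14 to y -90, its axis 50 mm from the wheel's centre; it spins freely on its spindle.
- notch (a point): Middle of the notch, in the wheel's mid plane, 72 mm from its centre; moves with the wheel.
- lock_bolt (a joint): Travel of the locking bolt towards the wheel (-y), m. 0: withdrawn, nose 7 mm short of the wheel. 0.034: home against its stop, nose 9 mm beyond the wheel's outer face. Friction about 2.5 N, stays where it is left. It hits the rim unless the notch is in line (the domed nose finds the notch if within about 5 mm, 0.07 rad); once through it locks the wheel.
- bolt_nose (a point): Tip of the bolt's domed nose, moves with the bolt. The bolt is a round steel bar 14 mm thick lying along y at x 0, z 207 mm (top of the bar z 214), on the ridge of the drive casing.
- bolt_tab (a point): Middle of the top edge of the bolt's upright thumb tab, a steel plate 24 mm wide (x), 8 mm thick (y), top at z 254 mm; at y 86 mm when the travel is 0, y 52 mm when home. Two bolt guides, 28 mm wide, tops at z 220, stand at y 28..46 and y 104..120. Behind the tab (+y) it is free above these up to the main housing at y 165.
- knife_holder: Steel knife holder with blade at the machine's front, fixed; same origin and axes as microtome. It takes up x -195..-95, y 175..325, z 38..145 mm. Not to be touched.
- slide_box: Loose closed grey and white slide box 100 x 85 x 36 mm on the bench, origin at the centre of its underside. Leave alone.
- stain_jar: Loose amber glass jar with black cap, 54 mm across, 88 mm tall, on the bench, origin at the centre of its underside. Leave alone.
- dust_brush: Loose flat brush 150 mm long lying in the tray on top of the main housing, near its front edge. Leave alone.
- cassette: Loose white tissue cassette with wax block, 40 x 28 x 12 mm, in the tray on top of the main housing. Leave alone.

How it is judged:
On the way:
1. the notch is in line with the bolt (wheel within 0.1 rad of 0) while the bolt is still out of it (value of joint handwheel between -0.1 and 0.1 rad and value of joint lock_bolt below 0.01 m), for 0.1 s.
At the end, for the whole second after the job is handed in: The bolt is home through the notch (travel over 29 of 34 mm) with the wheel held at rest within 0.07 rad of the lined-up position (value of joint lock_bolt above 0.029 m and value of joint handwheel between -0.07 and 0.07 rad and velocity of joint handwheel between -0.05 and 0.05 rad/s); the robot touches nothing.
It fails at once if the knife holder was touched (contact force between any of the fingers, the arm and knife_holder above 0.5 N).
It fails at once if a bystander was moved more than 15 mm (distance of any of slide_box, stain_jar, dust_brush, cassette from where it was at the start of the episode above 0.015 m).
It also fails if it takes over 45 s, if anything falls off the work surface, if the arm or the gripper's body presses on something with over 40 N, if the wrist force passes 120 N, or if a joint passes its speed limit or range.

## Working session

There is one attempt and no reset: what is moved stays moved. The work goes in short steps, each a Python script; the robot and the scene stay as the last script left them, time stands still between calls to the robot, and variables do not carry over. Pictures are saved under pics/ and viewed, and the job is handed in when it is done.

```bash
mkdir -p pics; ls
python3 - <<'E'
from bench import manip as m
import cv2
for n in("scene","top"):
    p,d=m.grab_frame(n); cv2.imwrite(f"pics/{n}0.png",p[:,:,::-1])
    c=m.get_calibration(n); print(n,c)
    for o in["microtome","casing_top","wheel_centre","handle_mid","notch","bolt_nose","bolt_tab","handwheel","knife_holder","slide_box","stain_jar","dust_brush","cassette"]:
        try:
            r=m.look_for(n,o); print(o,[(round(x["confidence"],2),[round(float(v),4) for v in x["at"]]) for x in r[:3]])
        except Exception as e: print(o,repr(e))
print(m.current_time())
E
```

```text
pics
scene {'camera_matrix': array([[510.95779726,   0.        , 322.56525467],
       [  0.        , 510.95779726, 242.12006892],
       [  0.        ,   0.        ,   1.        ]]), 'k1': -0.02464637051951583, 'R': array([[-0.43326655,  0.90114796, -0.01457585],
       [ 0.70345088,  0.32801639, -0.63052526],
       [-0.56341543, -0.2834389 , -0.77603186]]), 't': array([ 0.31756632, -0.26103752,  1.52640688])}
microtome [(0.58, [0.6381, 0.1308, 0.1728])]
casing_top [(0.84, [0.6403, 0.1306, 0.1771])]
wheel_centre []
handle_mid [(0.6, [0.5805, -0.0821, 0.1743])]
notch [(0.61, [0.5839, -0.0837, 0.1725])]
bolt_nose [(0.6, [0.551, -0.0023, 0.2131])]
bolt_tab [(0.61, [0.549, -0.0015, 0.2124])]
handwheel [(0.7, [0.5858, -0.0846, 0.1725])]
knife_holder []
slide_box [(0.92, [0.4737, -0.4115, 0.0334])]
stain_jar [(0.73, [0.6408, -0.3745, 0.0615]), (0.7, [0.6418, 0.1347, 0.1762])]
dust_brush [(0.88, [0.5263, 0.2011, 0.273])]
cassette [(0.87, [0.6109, 0.1752, 0.2666])]
top {'camera_matrix': array([[590.17291261,   0.        , 307.59018769],
       [  0.        , 590.17291261, 235.3609431 ],
  
[... 310 characters left out ...]
45145])}
microtome [(0.89, [0.5096, 0.099, 0.1632])]
casing_top [(0.95, [0.5082, 0.0956, 0.1648]), (0.51, [0.5444, -0.0957, 0.1731])]
wheel_centre [(0.86, [0.5046, 0.0982, 0.168])]
handle_mid [(0.63, [0.5438, -0.0971, 0.1743]), (0.27, [0.3615, 0.13, 0.0747])]
notch [(0.76, [0.5405, -0.0992, 0.1754])]
bolt_nose [(0.78, [0.5461, -0.0063, 0.2135])]
bolt_tab [(0.6, [0.5455, -0.0063, 0.2131])]
handwheel [(0.84, [0.5364, -0.0991, 0.1779])]
knife_holder [(0.64, [0.3609, 0.1312, 0.074])]
slide_box [(0.91, [0.4608, -0.4247, 0.0344])]
stain_jar [(0.85, [0.62, -0.3786, 0.086]), (0.57, [0.508, 0.0992, 0.1626])]
dust_brush [(0.62, [0.5181, 0.1918, 0.2696])]
cassette [(0.65, [0.5998, 0.1739, 0.2709])]
1.4
```

View pics/scene0.png

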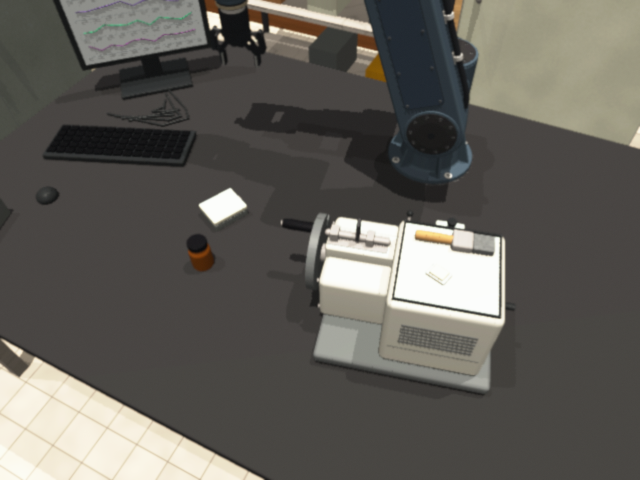

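View pics/top0.png

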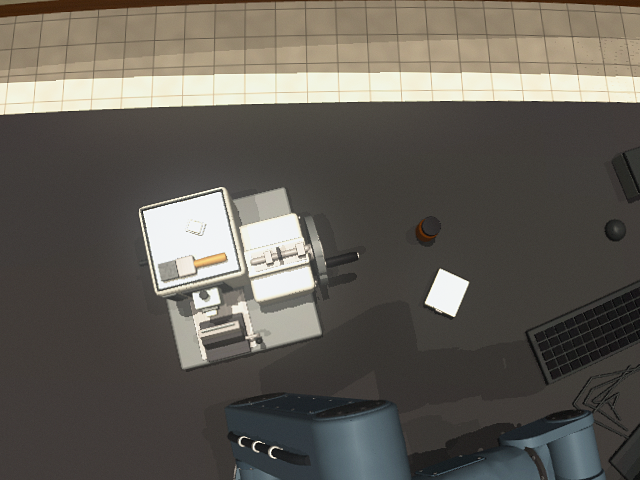

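```bash
cat > h.py <<'E'
import numpy as np, cv2
from bench import manip as m
def cloud(n,d,c):
    K=c["camera_matrix"];k=c["k1"]
    v,u=np.mgrid[0:480,0:640]
    p=np.stack([u.ravel(),v.ravel()],1).astype(float)[:,None]
    xy=cv2.undistortPoints(p,K,np.array([k,0,0,0,0.]))[:,0]
    z=d.ravel(); P=np.c_[xy*z[:,None],z]
    W=(P-c["t"])@c["R"]
    W[z<=0]=np.nan
    return W.reshape(480,640,3)
def project(X,c):
    K=c["camera_matrix"]
    r,_=cv2.Rodrigues(c["R"]); return cv2.projectPoints(np.atleast_2d(X).astype(float),r,c["t"],K,np.array([c["k1"],0,0,0,0.]))[0][:,0]
B=np.array([[-200,200,30,400,0,38],[-32,32,22,170,160,195],[-90,100,22,170,38,165],[-30,180,165,375,38,255]])/1e3
def sdf(P):
    o=np.full(len(P),9.)
    for b in B:
        lo,hi=b[::2],b[1::2]; q=np.abs(P-(lo+hi)/2)-(hi-lo)/2
        s=np.linalg.norm(np.maximum(q,0),axis=1)+np.minimum(q.max(1),0)
        o=np.minimum(o,s)
    return o
E
cat > fit.py <<'E'
from h import *
from scipy.optimize import least_squares
W=[]
for n in("scene","top"):
    p,d=m.grab_frame(n);c=m.get_calibration(n);w=cloud(n,d,c)
    np.savez(f"{n}.npz",p=p,d=d,w=w,**c)
    q=w.reshape(-1,3);q=q[np.isfinite(q).all(1)]
    q=q[(q[:,2]>.02)&(q[:,2]<.275)&(q[:,0]>.27)&(q[:,0]<.85)&(q[:,1]>-.03)&(q[:,1]<.5)]
    print(n,len(q));W.append(q)
def tf(q,x):
    R=np.array([[np.cos(x[2]),-np.sin(x[2]),0],[np.sin(x[2]),np.cos(x[2]),0],[0,0,1]])
    return (q-[x[0],x[1],x[3]])@R
for name,Q in (("scene",W[0]),("top",W[1]),("both",np.r_[W[0][::max(1,len(W[0])//6000)],W[1][::max(1,len(W[1])//6000)]])):
    best=None
    for s in (.1,.25,.4):
        r=least_squares(lambda x:sdf(tf(Q,x)),[.55,-.09,s,0],loss="cauchy",f_scale=.003)
        if best is None or r.cost<best.cost:best=r
    e=np.abs(sdf(tf(Q,best.x)));print(name,best.x.round(4),np.median(e),(e<.004).mean())
np.save("pose.npy",best.x)
E
python3 fit.py
```

```text
scene 25957
top 21698
scene [ 5.631e-01 -8.790e-02  2.311e-01  4.000e-04] 0.0011979551145477885 0.8736756944176908
top [ 5.618e-01 -9.100e-02  2.404e-01  4.000e-04] 0.0026969488043490294 0.6479399022951424
both [ 5.632e-01 -8.920e-02  2.314e-01  4.000e-04] 0.0018134624284560988 0.7553741893172047
```

```bash
cat > chk.py <<'E'
import sys
from h import *
x=np.load("pose.npy")
R=np.array([[np.cos(x[2]),-np.sin(x[2]),0],[np.sin(x[2]),np.cos(x[2]),0],[0,0,1]]);T=np.array([x[0],x[1],x[3]])
w2m=lambda q:(q-T)@R
tag=sys.argv[1]
for n in("scene","top"):
    z=np.load(n+".npz");q=w2m(z["w"].reshape(-1,3))
    s=q[(q[:,1]>-.088)&(q[:,1]<-.018)&(np.hypot(q[:,0],q[:,2]-.135)<.09)]
    print(n,"handle pts",len(s),s.mean(0).round(4))
    for y0 in(-.08,-.06,-.04,-.025):
        t=s[abs(s[:,1]-y0)<.008]
        if len(t)>3: print("  y",y0,len(t),np.median(t,0).round(4),t[:,2].max().round(4),t[:,0].min().round(4),t[:,0].max().round(4))
    # axis fit: circle radius12 at (50sin a,135+50cos a)
    A=np.linspace(-1.3,.4,341);cst=[np.median(abs(np.hypot(s[:,0]-.05*np.sin(a),s[:,2]-.135-.05*np.cos(a))-.012)) for a in A]
    a=A[np.argmin(cst)];print("  a",a,min(cst))
    t=q[(abs(q[:,0])<.014)&(q[:,1]>.04)&(q[:,1]<.1)&(q[:,2]>.225)&(q[:,2]<.27)]
    print("  tab",len(t),t.mean(0).round(4) if len(t) else 0, (t.min(0).round(3),t.max(0).round(3)) if len(t) else 0)
    im=z["p"][:,:,::-1].copy();c={k:z[k] for k in("camera_matrix","k1","R","t")};c["k1"]=float(c["k1"])
    mp=lambda P:project(np.atleast_2d(P)@R.T+T,c)
    for b in list(B)+[np.array([-.195,-.095,.175,.325,.038,.145])]:
        for e in range(3):
            o=[i for i in range(3) if i!=e]
            for i in(0,1):
                for j in(0,1):
                    P=np.zeros((2,3));P[:,e]=b[2*e:2*e+2];P[:,o[0]]=b[2*o[0]+i];P[:,o[1]]=b[2*o[1]+j]
                    u=mp(P).round().astype(int);cv2.line(im,u[0].tolist(),u[1].tolist(),(0,255,0),1)
    for P,col in(([.0,.086,.254],(0,0,255)),([.05*np.sin(a),-.014,.135+.05*np.cos(a)],(255,0,255)),([.05*np.sin(a),-.09,.135+.05*np.cos(a)],(255,0,255)),([.072*np.sin(a),0,.135+.072*np.cos(a)],(0,255,255))):
        cv2.circle(im,mp(P)[0].round().astype(int).tolist(),2,col,-1)
    u=mp([0,.05,.2])[0].astype(int)
    cr=im[max(0,u[1]-130):u[1]+130,max(0,u[0]-170):u[0]+170]
    cv2.imwrite(f"pics/{tag}_{n}.png",cv2.resize(cr,None,fx=2.3,fy=2.3))
E
python3 chk.py fit1
```

```text
scene handle pts 304 [-0.0343 -0.0542  0.1715]
  y -0.08 69 [-0.0333 -0.0795  0.1725] 0.1796 -0.0488 -0.0266
  y -0.06 73 [-0.0323 -0.0599  0.1735] 0.1789 -0.0468 -0.0248
  y -0.04 74 [-0.0327 -0.0394  0.1723] 0.1787 -0.0512 -0.0272
  y -0.025 55 [-0.0324 -0.0276  0.174 ] 0.1788 -0.0472 -0.0263
  a -0.9400000000000001 0.0010037866374055905
  tab 70 [0.0063 0.0851 0.2458] (array([-0.01 ,  0.08 ,  0.225]), array([0.014, 0.088, 0.256]))
top handle pts 288 [-0.0445 -0.0527  0.1737]
  y -0.08 62 [-0.0445 -0.08    0.1731] 0.1792 -0.0545 -0.0331
  y -0.06 64 [-0.045  -0.0601  0.1744] 0.184 -0.0549 -0.0327
  y -0.04 66 [-0.045  -0.0401  0.1744] 0.1833 -0.0549 -0.0326
  y -0.025 64 [-0.0446 -0.0255  0.1742] 0.1819 -0.0553 -0.0326
  a -0.97 0.0018671090482314375
  tab 38 [-0.0026  0.085   0.2514] (array([-0.013,  0.081,  0.235]), array([0.009, 0.089, 0.258]))
```

View pics/fit1_scene.png

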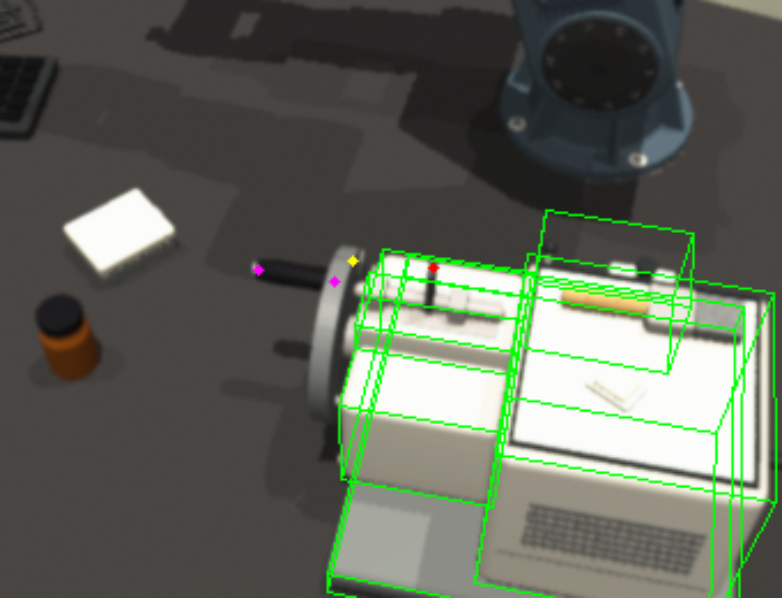

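View pics/fit1_top.png

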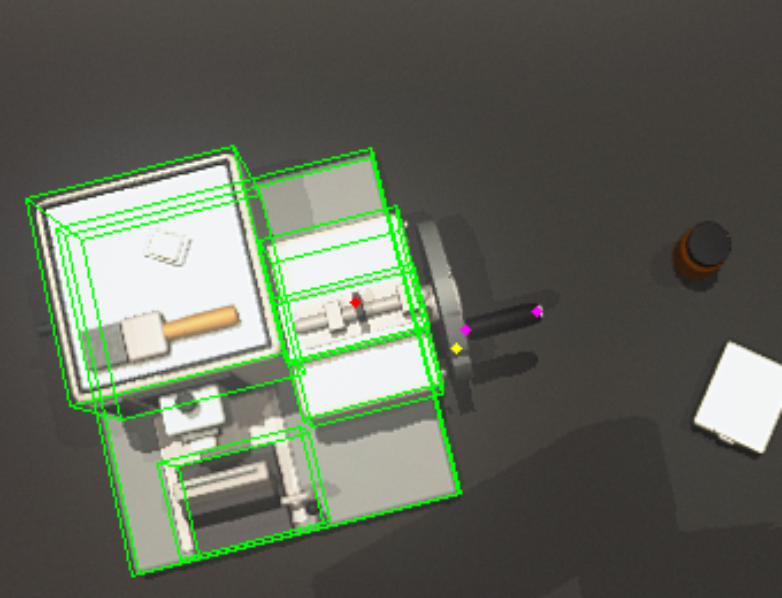

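```bash
cat >> h.py <<'E'
x=np.load("pose.npy")
Rm=np.array([[np.cos(x[2]),-np.sin(x[2]),0],[np.sin(x[2]),np.cos(x[2]),0],[0,0,1]]);T=np.array([x[0],x[1],x[3]])
def ori(sg=1):
    X=np.array([0,0,-1.]);Y=sg*Rm[:,0];return np.stack([X,Y,np.cross(X,Y)],1)
w=lambda *p:Rm@(np.array(p)/1e3)+T
def hp(a,dz=0,y=-60): return w(50*np.sin(a),y,135+50*np.cos(a)-19+dz)
f=lambda:m.current_force().round(1)
E
python3 - <<'E'
from h import *
print(m.current_tcp_rot().round(2).tolist())
for sg in(1,-1):
    for P in(hp(-.95,90),hp(-.95),hp(0),w(0,115,300),w(0,115,232),w(0,60,232)):
        q=m.inverse_kinematics(P,ori(sg));print(sg,P.round(3),None if q is None else np.round(q,2))
print(f(),m.current_time())
E
```

```text
[[-0.0, 0.26, -0.97], [0.0, -0.97, -0.26], [-1.0, -0.0, 0.0]]
1 [ 0.537 -0.157  0.236] [-0.37  0.36  1.62 -0.    1.16 -0.6 ]
1 [ 0.537 -0.157  0.146] [-0.37  0.47  1.71 -0.    0.97 -0.6 ]
1 [ 0.577 -0.148  0.166] [-0.33  0.5   1.59 -0.    1.05 -0.56]
1 [0.537 0.023 0.3  ] [-0.04  0.26  1.6  -0.    1.28 -0.28]
1 [0.537 0.023 0.232] [-0.04  0.33  1.68 -0.    1.13 -0.28]
1 [ 0.549 -0.031  0.232] [-0.14  0.35  1.65 -0.    1.14 -0.37]
-1 [ 0.537 -0.157  0.236] [-0.37  0.36  1.62 -0.    1.16  2.54]
-1 [ 0.537 -0.157  0.146] [-0.37  0.47  1.71 -0.    0.97  2.54]
-1 [ 0.577 -0.148  0.166] [-0.33  0.5   1.59 -0.    1.05  2.58]
-1 [0.537 0.023 0.3  ] [-0.04  0.26  1.6  -0.    1.28  2.87]
-1 [0.537 0.023 0.232] [-0.04  0.33  1.68 -0.    1.13  2.87]
-1 [ 0.549 -0.031  0.232] [-0.14  0.35  1.65 -0.    1.14  2.77]
[ 0.5  0.4 -0.2] 1.5
```

Run:
```python
from h import *
O=ori()
m.move_ptp(hp(-.95,90),O); print(m.current_time())
m.move_l(hp(-.95),max_speed=.12); print(f(),m.current_ee_pos().round(4),hp(-.95).round(4),m.current_time())
m.set_gripper(0.2,20); print(f(),m.current_grip_width(),m.current_time())
p,d=m.grab_frame("scene");cv2.imwrite("pics/g1.png",cv2.resize(p[150:350,180:450,::-1],None,fx=2.8,fy=2.8))
```

```text
3.4667
[-0.5  0.1 -0.6] [ 0.5377 -0.1571  0.1462] [ 0.5373 -0.1569  0.1455] 4.3667
[ 5.   1.9 -2.3] 0.2712071872381079 4.95
```

View pics/g1.png

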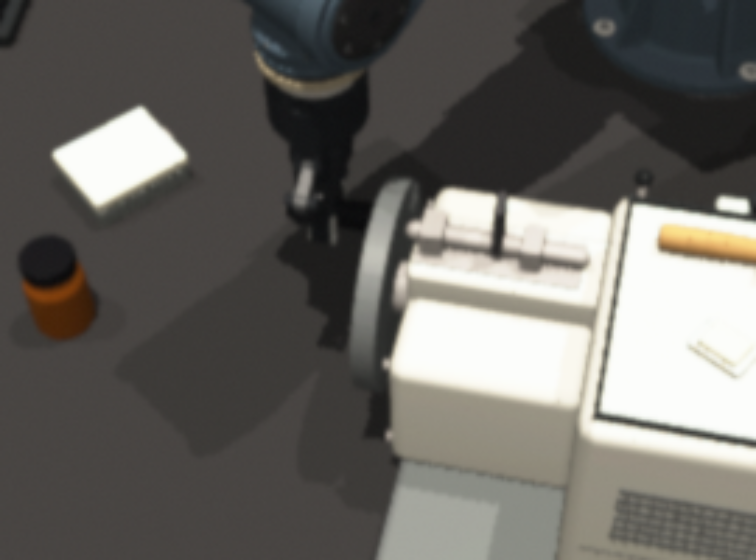

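The gripper holds the handle: it is at about (330,210) in the crop, and the opening of 23 mm matches the 24 mm sleeve. Next I move it along the arc.

```bash
python3 - <<'E'
from h import *
for a in(-.79,-.63,-.47,-.31,-.15,0):
    m.move_l(hp(a),max_speed=.05); print(a,f(),m.current_ee_pos().round(4))
m.set_gripper(0.36); print(f(),m.current_grip_width(),m.current_time())
p=m.current_ee_pos(); m.move_l(p+[0,0,.08],max_speed=.15)
m.set_gripper(0.6); 
q=w(0,-130,300); m.move_l(q,max_speed=.2);print(f(),m.current_time())
E
cp pose.npy pose1.npy; python3 fit.py; cp pose1.npy pose.npy; sed -i 's/-1.3,.4,341/-.6,.6,241/' chk.py; python3 chk.py fit2
```

```text
-0.79 [ 7.1  1.1 -3.4] [ 0.5434 -0.1556  0.1521]
-0.63 [ 7.3  0.1 -5.1] [ 0.5494 -0.1542  0.1572]
-0.47 [ 7.2 -0.7 -7.1] [ 0.5559 -0.1526  0.1613]
-0.31 [ 7.  -1.8 -9.7] [ 0.563  -0.151   0.1641]
-0.15 [  5.2  -3.2 -10. ] [ 0.5702 -0.1493  0.1658]
0 [  3.7  -3.8 -10.5] [ 0.5773 -0.1476  0.1663]
[ 0.3  0.6 -0.3] 0.3634455057147175 7.0833
[-0.1  1.6 -0.4] 8.7
scene 25945
top 21248
scene [ 5.632e-01 -8.780e-02  2.315e-01  4.000e-04] 0.001188476147591544 0.8755829639622278
top [ 5.616e-01 -9.090e-02  2.401e-01  4.000e-04] 0.0027318252652008303 0.6453783885542169
both [ 5.632e-01 -8.920e-02  2.317e-01  4.000e-04] 0.0017905032154133665 0.7563006632277082
scene handle pts 344 [ 0.0056 -0.0526  0.1916]
  y -0.08 76 [ 0.0067 -0.0797  0.1925] 0.1985 -0.0096 0.0151
  y -0.06 83 [ 0.007  -0.0596  0.1933] 0.1989 -0.0109 0.0138
  y -0.04 79 [ 0.0079 -0.0397  0.1935] 0.1991 -0.0082 0.0137
  y -0.025 76 [ 0.0072 -0.026   0.1933] 0.2002 -0.0081 0.0129
  a 0.0050000000000000044 0.0011302954807028308
  tab 70 [0.006  0.0851 0.2455] (array([-0.01 ,  0.081,  0.226]), array([0.014, 0.089, 0.256]))
top handle pts 79 [-0.003  -0.0279  0.1937]
  y -0.04 21 [ 0.0017 -0.0355  0.1945] 0.1996 -0.0076 0.0072
  y -0.025 62 [-0.0042 -0.0254  0.1944] 0.2007 -0.0149 0.0071
  a -0.05499999999999994 0.001340359701880258
  tab 40 [-0.0031  0.0839  0.2517] (array([-0.014,  0.043,  0.225]), array([0.009, 0.089, 0.258]))
```

View pics/fit2_scene.png

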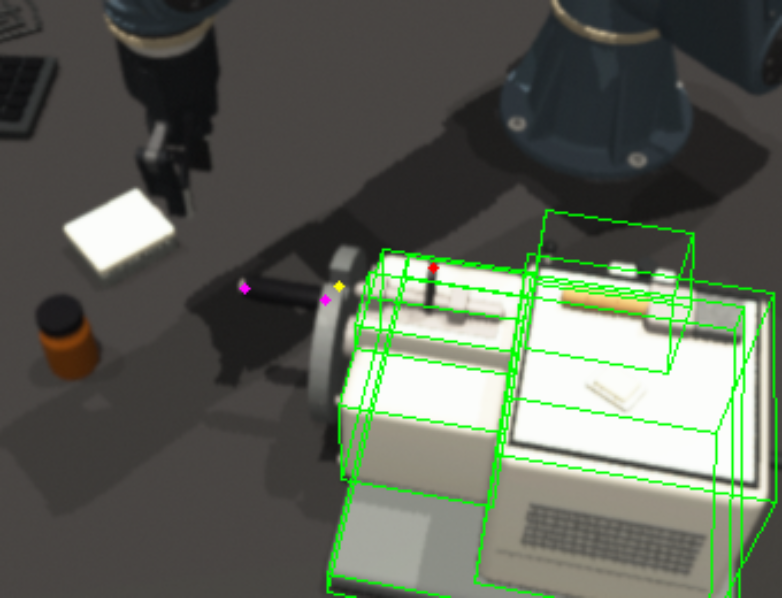

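View pics/fit2_top.png

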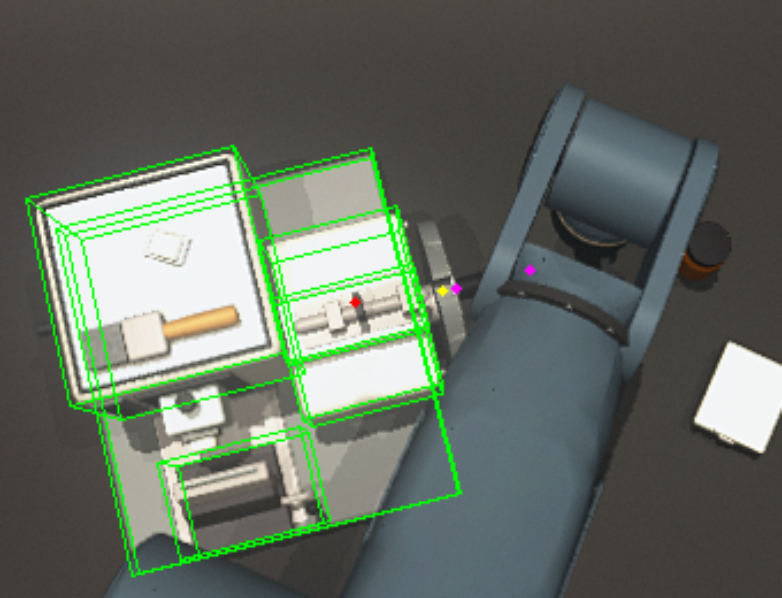

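The notch (yellow, scene crop (338,286)) now sits in line with the bolt, and the handle fit gives a≈0.0. The top camera says -0.05, but it shows the same 3 mm bias on the tab. Next I push the bolt.

Run:
```python
from h import *
O=ori()
m.set_gripper(0.0)
m.move_l(w(0,-130,330),max_speed=.2)
m.move_l(w(0,120,330),max_speed=.25)
m.move_l(w(0,120,233),max_speed=.12); f0=f(); print(f0,m.current_ee_pos().round(4),m.current_time())
yax=Rm[:,1]
y=120;last=None
while y>54:
    y-=3; m.move_l(w(0,y,233),max_speed=.05); F=m.current_force()-f0; fy=F@yax; e=(m.current_ee_pos()-T)@Rm*1e3
    print(y,e.round(1),"Fy",fy.round(1),F.round(1))
    if fy>14: break
print(m.current_time())
```

```text
[-0.1  0.3  0.2] [0.5361 0.0275 0.2341] 11.75
117 [2.000e-01 1.168e+02 2.334e+02] Fy 0.0 [ 0.3  0.1 -1.3]
114 [  0.  113.8 233.1] Fy -0.6 [ 0.6 -0.5  0.3]
111 [ -0.  110.9 233. ] Fy -0.0 [ 0.3  0.1 -0.4]
108 [ -0.  107.9 233. ] Fy -1.0 [ 0.6 -0.9 -0.3]
105 [  0.  104.8 233. ] Fy 0.3 [-0.5  0.2 -1.1]
102 [  0.  101.9 233. ] Fy 0.0 [-0.8 -0.2 -0.2]
99 [ -0.   98.8 233. ] Fy -0.3 [-0.1 -0.3 -0.7]
96 [ -0.   95.8 233. ] Fy -0.8 [ 0.4 -0.7 -0.6]
93 [ -0.   92.8 233. ] Fy -0.3 [ 0.4 -0.3 -0.2]
90 [ -0.   89.7 233. ] Fy 0.2 [-0.3  0.1 -0.5]
87 [  0.   86.7 233. ] Fy -0.1 [ 1.   0.1 -0.8]
84 [  0.   83.7 233. ] Fy -1.0 [ 0.2 -1.  -0. ]
81 [  0.   80.7 233. ] Fy -0.2 [ 0.1 -0.2 -0.1]
78 [  0.   77.7 233. ] Fy -0.8 [ 0.4 -0.7 -0.5]
75 [  0.   74.7 233. ] Fy -0.6 [ 0.1 -0.6  0.1]
72 [ -0.   71.7 233. ] Fy -0.4 [ 1.  -0.2 -0.4]
69 [ -0.   68.7 233. ] Fy -0.7 [ 0.8 -0.5  0.4]
66 [ -0.   65.7 233. ] Fy -0.2 [-0.1 -0.2 -0.7]
63 [  0.   64.7 233. ] Fy 12.5 [-2.8 12.1  2.7]
60 [ -0.   64.4 233. ] Fy 31.2 [-7.5 30.3  6.7]
16.75
```

```bash
python3 - <<'E'
from h import *
m.move_l(w(0,72,233),max_speed=.05); print(f())
p,d=m.grab_frame("scene");cv2.imwrite("pics/b0.png",cv2.resize(p[170:320,270:470,::-1],None,fx=3.8,fy=3.8))
m.move_l(w(0,115,233),max_speed=.15); print(f())
m.move_l(w(0,115,330),max_speed=.15)
m.move_l(w(0,-140,330),max_speed=.25);print(f(),m.current_time())
p,d=m.grab_frame("scene");cv2.imwrite("pics/b1.png",cv2.resize(p[170:320,270:470,::-1],None,fx=3.8,fy=3.8))
E
python3 fit.py; cp pose1.npy pose.npy; python3 chk.py fit3
```

```text
[-0.1  0.4 -0.1]
[-0.5  0.1  0.4]
[0.1 0.4 0.2] 19.5917
scene 25869
top 21321
scene [ 5.631e-01 -8.780e-02  2.311e-01  4.000e-04] 0.0011890978613232073 0.8805133557539913
top [ 5.617e-01 -9.100e-02  2.404e-01  4.000e-04] 0.0026360664719202592 0.6540968997701796
both [ 5.631e-01 -8.920e-02  2.309e-01  4.000e-04] 0.0018146770433877107 0.7587476979742173
scene handle pts 338 [ 0.0058 -0.0523  0.1918]
  y -0.08 70 [ 0.0066 -0.0797  0.1925] 0.1978 -0.0068 0.0148
  y -0.06 81 [ 0.0071 -0.0598  0.1931] 0.1993 -0.0111 0.0146
  y -0.04 80 [ 0.0075 -0.0396  0.1923] 0.2 -0.0089 0.0131
  y -0.025 77 [ 0.007  -0.0259  0.1932] 0.2107 -0.0086 0.0135
  a -0.010000000000000009 0.0011382713641314018
  tab 80 [0.006  0.0511 0.2442] (array([-0.01 ,  0.046,  0.226]), array([0.014, 0.055, 0.256]))
top handle pts 118 [-0.0034 -0.0329  0.1938]
  y -0.04 55 [-0.0028 -0.0392  0.1943] 0.1989 -0.0147 0.0078
  y -0.025 61 [-0.0056 -0.0255  0.1935] 0.2128 -0.0152 0.0069
  a -0.08999999999999997 0.001415037570786793
  tab 41 [-0.0037  0.0512  0.2504] (array([-0.014,  0.047,  0.229]), array([0.009, 0.055, 0.258]))
```

View pics/b0.png

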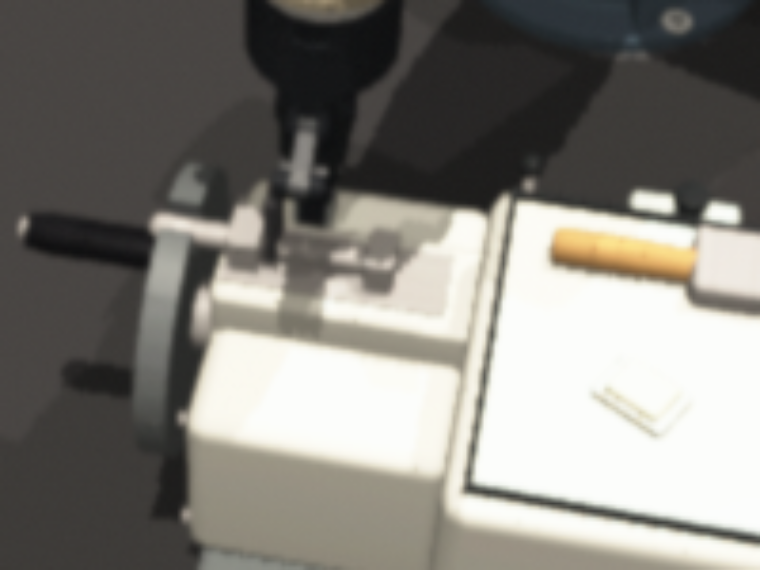

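View pics/b1.png

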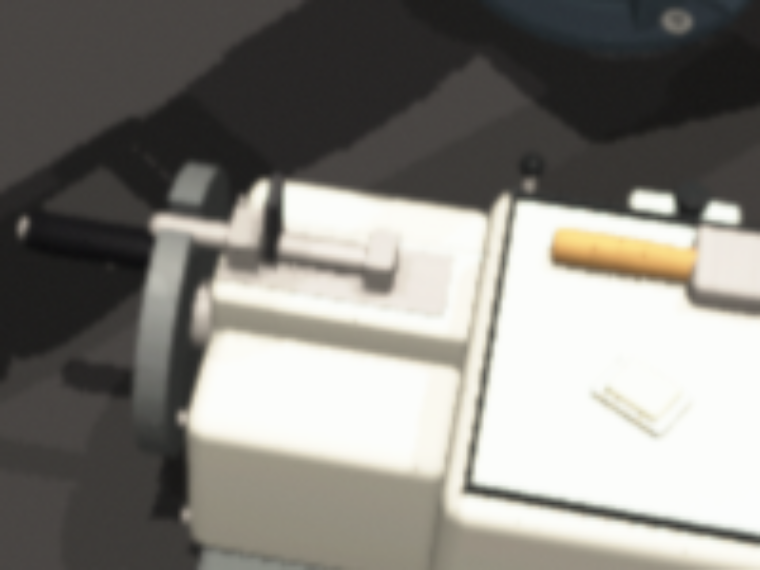

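The crop shows the bolt nose out through the rim at about (160,222). The tab moved from y 85 to 51 mm in both cameras, which is the full 34 mm.

Run:
```python
from h import *
print(f(),abs(m.current_joint_vel()).max(),m.current_time()); m.sign_off()
```

```text
[-0.3  0.4  0.8] 0.003283578936493323 19.7417
the job is handed in; nothing more can be done
```

The microtome is locked and the job is handed in, at about 19.7 s on the clock. I fitted the machine's pose from both depth cameras and gripped the crank handle lightly (20 N). I swung it along its arc from about -0.95 rad to 0, then pushed the bolt's tab home with the closed fingers. No verdict came back.

**Last checks that passed:**
- **Bolt:** both cameras put the tab 33–34 mm nearer the wheel than at the start. The nose shows through the notch beyond the wheel's outer face.
- **Stop force:** the bolt came up hard against its stop. I saw about 31 N of finger force there before backing off.
- **Robot:** it stands clear of everything, at rest, with only noise on the wrist force.
- **Knife holder and loose things:** the tool's planned path stayed well clear of them, and they look unmoved in the pictures. I did not measure their positions again at the end.

**Checks that disagreed:**
- **Wheel angle:** the scene camera gave -0.01 rad. The top camera gave -0.09 rad, which would be outside the 0.07 limit. Its view of the handle was partly blocked, and it put the tab 3–4 mm off the same way, so I went with the scene camera. The bolt going through the notch supports that.
- **Machine pose:** fits from the two cameras differed by about 3 mm and 0.01 rad. I used the joint fit.
- **Sliding force:** the bolt's 2.5 N friction did not show in the readings between steps; only the stop did.

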